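# Set out the microscope kit by its landmarks

## Task

Set out the microscope kit for the next inspection: lay the large metal disc midway between the slide box and the round glass dish, and stack the small knobbed disc centred on top of it. Stand the eyepiece centred behind the lamp dimmer (the side away from its dial) and the objective centred beside the dimmer's switch end, both upright as they are now and each about 25 mm clear of the dimmer. Leave the lens cap and the tweezers where they lie.

Things in the scene. Friction and masses are not known exactly. Their poses are not given: they have to be found in the camera images.
- large_disc: Large plain aluminium disc, loose, 62 mm diameter, 12 mm thick, about 0.1 kg, lying flat. Origin: centre of its underside, z up. Grip it across its rim.
- small_disc: Small steel disc, loose, 40 mm diameter, 10 mm thick, with a central knob of 16 mm diameter rising another 16 mm (26 mm overall), about 0.08 kg. Origin: centre of its underside, z up.
- objective: Microscope objective, loose, a bright metal stepped barrel standing on its wide end: 32 mm diameter up to 26 mm height, 27 mm diameter to 38 mm, 16 mm diameter nose to 48 mm; about 0.12 kg. Origin: centre of its underside, z up.
- eyepiece: Eyepiece, loose, standing with its wide black end up: metal tube 30 mm diameter up to 30 mm height, black head 36 mm diameter from 30 to 52 mm height; about 0.1 kg. Origin: centre of its underside, z up.
- slide_box: Closed microscope slide box, fixed, grey with a white lid: 50 mm along its x, 84 mm along its y, 32 mm high. Origin: centre of its underside. The dish always stands 200 mm from it (centre to centre) along its x axis, on its +x or its -x side, so the line between the two runs square to the box's long sides.
- dish: Lidded round glass dish, fixed, 64 mm diameter, 20 mm high (21 mm at its middle), with a dark square chip of 24 mm showing at the middle of its lid. Origin: centre of its underside.
- dimmer: Lamp dimmer, fixed, a grey control box 60 mm along its x, 80 mm along its y; 32 mm high at its front half, where a 22 mm black dial stands up to 42 mm, and 44 mm at its back half, which has vent slots and a switch with a small red rocker to 50 mm. Origin: centre of its underside. Its front (dial) looks along its -x, roughly to the robot; behind is +x; the switch is at its +y end.
- lens_cap: Black lens cap, loose bystander, 28 mm diameter, 10 mm high. Not to be moved. Origin: centre of its underside.
- tweezers: Steel tweezers, loose bystander lying along their y, 125 mm long, 10 mm wide, 8 mm high, at the far side of the work area. Not to be moved. Origin: near their middle, on the table.

How it is judged:
By the outcome, as a careful person would: the job done as asked, in the order asked, and still so for the second after the job is handed in, with the robot touching nothing.
It also fails if it takes over 96 s, if anything falls off the work surface, if the arm or the gripper's body presses on something with over 40 N, if the wrist force passes 120 N, or if a joint passes its speed limit or range.

## Robot

A 6-joint arm with a two-finger parallel gripper is mounted at the origin on the work surface. World frame = base frame: x ahead of the robot, y to its left, z up, the work surface at z = 0. Lengths are in m, angles in rad, forces in N, time in s.
With the tool pointing down it reaches from about 0.375 to 0.925 m from the base axis. Payload 5.7 kg.
Tool frame: the origin (TCP) lies between the finger pads; the fingertips stand 19 mm ahead of it and the grasp point (between the pads) is the TCP; z points along the fingers, y is the line along which they close (so a half turn about z gives the same grasp; the last joint's range is limited). The gripper opens to 85 mm and grips with 20 to 120 N. Pads are 22 mm wide; open, the fingers measure 114 mm over their backs; the gripper's body (76 mm by 85 mm) begins 54 mm behind the grasp point. The pads swing forward as they close: fully open they stand 13 mm farther back than shut.
Start: joints at [-1.309, 0.359, 1.51, -0, 1.272, -0.115], TCP at [0.221, -0.558, 0.25] pointing down, gripper open.
Joint ranges: [-2.97, 2.97], [-1.01, 2.36], [0.21, 2.38], [-0.96, 4.11], [0.2, 2.71], [-2.98, 2.98]. Speed limits (rad/s): [2.39, 2.39, 3.14, 3.14, 3.14, 3.14].

## Interface

Orientations are given as a rotation vector (axis times angle).
In Python, from rig import env, snapshot, get_calibration, finish_job gives the robot as it stands. The module is installed in compiled form; this text tells all that it offers.
- The arm moves only by the tool arm_command, never from a script. Its argument "moves" is a list of rows, each a list of 7 numbers: the shift along the tool's x, y, z in m, then the turn, a rotation vector about the tool's x, y, z in degrees, then the closure, from 0 (fully open) to 1 (shut). A call has 1 to 5 rows; each row is the pose to reach, as a shift and turn from the pose commanded when the call began, along the tool's axes at that moment; what a row does not reach only later rows make up. A row lasts 1/10 s, in which the tool goes at most 50 mm and 8.59 degrees, less where a joint would pass 70% of its speed; a pose out of reach is approached as far as the arm can. A call with a gripper value outside its range is refused whole. The fingers move at their own pace and stop on an object; the grip force is fixed at half the most. Time passes only in rows, so rows that repeat a pose let the fingers close. It gives the time, the measured TCP pose, the force, the opening and the grip force at its end, in the units of the state.
- env.observe(): the state, without advancing time (a new reading comes with each control period).
- snapshot(name): name is "side" or "top" or "wrist"; returns (picture, depth): 480x640x3 uint8, red, green, blue; 480x640 float32, m along the optical axis (not along the pixel's ray), 0 where there is no reading.
- get_calibration(name): a dict with "mtx" (3x3 intrinsics, pixels), "extrinsics" (4x4, takes a point from camera to world coordinates); the wrist camera has in their place "tool_from_camera" (4x4, takes a point from camera to tool coordinates, whose origin is the TCP and whose axes are the flange's). Camera axes: x right, y down, z forward; pixel columns grow to the right and rows downward; lengths in m; the calibration is good to about 2 mm. A picture is of the moment at which its call begins: read the wrist's pose just before it. get_calibration takes no time and is no camera call.
- finish_job(): hands the job in; it is judged then, once.
The state is a dict: "time": time; "joint_pos": joint angles; "qvel": joint speeds; "joint_efforts": joint torques, N m; "tcp_pos": TCP position; "ee_rot": TCP orientation; "force": force on the tool from outside, world axes, zero at the start; "ft_torque": the same for the moment, N m; "grip_width": finger opening in m; "finger_force": force on a finger pad.
Only numpy, scipy, OpenCV 4.12 (cv2) and the standard library are available. Lean on these libraries where they do the work, as an engineer would, in place of code of your own. Each camera call takes 0.05 s, during which the arm holds its last target. There are 200 camera calls.

## Working session

There is one attempt and no reset: what is moved stays moved. The work goes in short steps, Python scripts to look and compute and a tool call to move; the robot and the scene stay as the last step left them, time stands still between calls to the robot, and variables do not carry over. Pictures are saved under pics/ and viewed, at most 14 in all, crops included, and the job is handed in when it is done.

Besides the shell and the picture viewer there is one more tool, called after ">>>" as a command line: name --pt "numbers of a row" for each row, then --argument value for the rest. arm_command: Moves the arm, as the interface text tells. Its arguments: {"type":"object","properties":{"moves":{"type":"array"}},"required":["moves"]}

```bash
mkdir -p pics
cat > h.py <<'E'
import numpy as np,cv2
from rig import env,snapshot,get_calibration,finish_job
from scipy.spatial.transform import Rotation as R
def cloud(name):
    s=env.observe(); im,d=snapshot(name); c=get_calibration(name); K=np.array(c["mtx"])
    if name=="wrist":
        T=np.eye(4);T[:3,:3]=R.from_rotvec(s["ee_rot"]).as_matrix();T[:3,3]=s["tcp_pos"];T=T@np.array(c["tool_from_camera"])
    else: T=np.array(c["extrinsics"])
    v,u=np.mgrid[:480,:640]
    P=np.stack([(u-K[0,2])*d/K[0,0],(v-K[1,2])*d/K[1,1],d],-1)@T[:3,:3].T+T[:3,3]
    P[d==0]=np.nan
    return im,P,T
def save(n,im): cv2.imwrite(f"pics/{n}.png",im[...,::-1])
E
python3 - <<'E'
from h import *
s=env.observe();print(s["time"],s["tcp_pos"],R.from_rotvec(s["ee_rot"]).as_matrix().round(3),s["grip_width"])
for n in("top","side"):
    im,P,T=cloud(n);save(n,im);np.savez(n,im=im,P=P);print(n,T.round(3))
print(get_calibration("wrist"))
E
```

```text
0.0 [ 0.22061087 -0.55729092  0.24946125] [[ 0.93   0.368 -0.   ]
 [ 0.368 -0.93   0.002]
 [ 0.    -0.002 -1.   ]] 0.08522675111687673
top [[-0.12  -0.971  0.206  0.474]
 [-0.993  0.118 -0.021  0.008]
 [-0.004 -0.207 -0.978  0.754]
 [ 0.     0.     0.     1.   ]]
side [[-0.72  -0.408  0.561 -0.018]
 [-0.694  0.438 -0.572  0.673]
 [-0.012 -0.801 -0.598  0.716]
 [ 0.     0.     0.     1.   ]]
{'mtx': array([[403.01146271,   0.        , 318.06570078],
       [  0.        , 403.01146271, 238.22077026],
       [  0.        ,   0.        ,   1.        ]]), 'tool_from_camera': array([[ 7.89330278e-04, -9.59064732e-01, -2.83185834e-01,
         7.13529234e-02],
       [ 9.99999686e-01,  7.37449237e-04,  2.89804310e-04,
        -6.07198232e-04],
       [-6.91059161e-05, -2.83185974e-01,  9.59065013e-01,
        -1.23475926e-01],
       [ 0.00000000e+00,  0.00000000e+00,  0.00000000e+00,
         1.00000000e+00]])}
```

View pics/top.png

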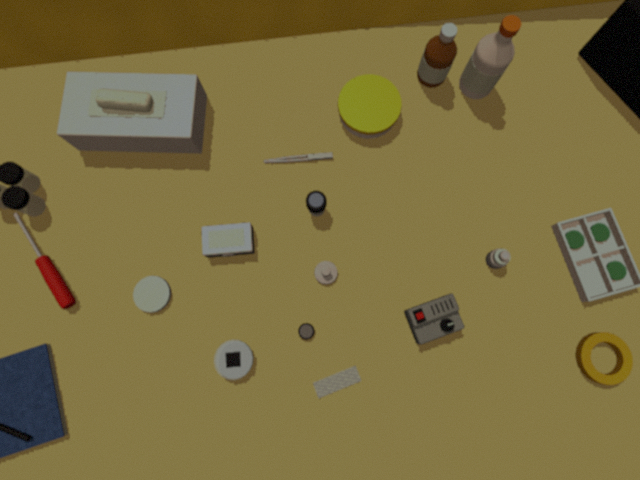

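View pics/side.png

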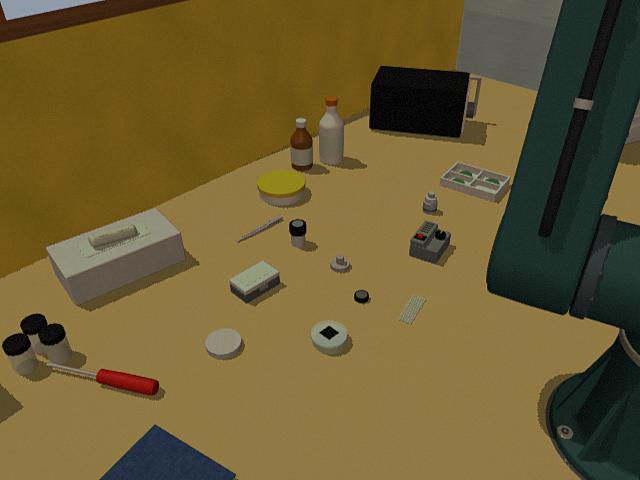

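The top view shows the box at (228,240), dish (234,360), large disc (152,295), small disc (326,272), eyepiece (316,202), objective (499,258), dimmer (435,320), and cap (306,331). Side view agrees, and all are free of clutter.

```bash
cat > seg.py <<'E'
from h import *
seeds=dict(box=(228,240,.024,.04),dish=(234,360,.012,.03),large=(152,295,.007,.02),small=(326,272,.005,.03),eye=(316,202,.04,.06),obj=(499,258,.028,.06),dim=(435,320,.02,.06),cap=(306,331,.005,.02),tw=(298,158,.003,.02))
d=np.load("top.npz");s=np.load("side.npz");P=d["P"];Q=s["P"].reshape(-1,3)
tab=P[:,:,2];t0=np.nanmedian(tab);print("table",t0,np.nanmedian(Q[(abs(Q[:,0]-.5)<.1)&(abs(Q[:,1])<.1),2]))
for n,(u,v,a,b) in seeds.items():
    c=np.nanmedian(P[v-2:v+3,u-2:u+3].reshape(-1,3),0)[:2]
    for nm,C in(("top",P.reshape(-1,3)),("side",Q)):
        m=(np.hypot(*(C[:,:2]-c).T)<.07)&(C[:,2]>a)&(C[:,2]<b+.01)
        X=C[m].astype(np.float32)
        (cc,w,an)=cv2.minAreaRect(X[:,:2]);ce,r=cv2.minEnclosingCircle(X[:,:2])
        print(n,nm,len(X),"rect",np.round(cc,4),np.round(w,4),round(an,1),"circ",np.round(ce,4),round(r*1e3,1),"zmax",round(float(np.percentile(X[:,2],95)),4))
E
python3 seg.py
```

```text
table -0.00034279908557832695 0.0009600700371166226Traceback (most recent call last):
  File "seg.py", line 10, in <module>
    (cc,w,an)=cv2.minAreaRect(X[:,:2]);ce,r=cv2.minEnclosingCircle(X[:,:2])
              ~~~~~~~~~~~~~~~^^^^^^^^^
cv2.error: OpenCV(4.12.0) /io/opencv/modules/imgproc/src/convhull.cpp:143: error: (-215:Assertion failed) total >= 0 && (depth == CV_32F || depth == CV_32S) in function 'convexHull'
```

```bash
sed -i 's/X=C\[m\].astype(np.float32)/X=np.ascontiguousarray(C[m].astype(np.float32))\n        if len(X)<4: print(n,nm,len(X),c);continue/; s/(X\[:,:2\])/(np.ascontiguousarray(X[:,:2]))/g' seg.py; python3 seg.py
```

```text
table -0.00034279908557832695 0.0009600700371166226
box top 1469 rect [0.6492 0.1554] [0.0849 0.0531] 88.2 circ [0.6505 0.1552] 47.9 zmax 0.0335
box side 886 rect [0.6503 0.1597] [0.0852 0.0576] 88.9 circ [0.6526 0.1594] 48.2 zmax 0.035
dish top 1236 rect [0.4509 0.162 ] [0.0626 0.0628] 39.6 circ [0.4509 0.162 ] 32.0 zmax 0.0216
dish side 856 rect [0.4508 0.1651] [0.0629 0.0632] 6.0 circ [0.452  0.1661] 34.3 zmax 0.0231
large top 1056 rect [0.5749 0.2934] [0.0614 0.0596] 82.9 circ [0.575  0.2937] 31.5 zmax 0.0131
large side 808 rect [0.5749 0.298 ] [0.0615 0.062 ] 34.6 circ [0.575  0.2972] 32.2 zmax 0.0145
small top 418 rect [5.824e-01 5.000e-04] [0.0558 0.039 ] 42.4 circ [ 0.5868 -0.0038] 30.6 zmax 0.0258
small side 246 rect [ 0.5793 -0.0105] [0.0472 0.0617] 18.2 circ [ 0.5806 -0.0143] 35.9 zmax 0.0269
eye top 365 rect [ 0.6926 -0.0033] [0.0337 0.0354] 82.6 circ [ 0.6928 -0.0031] 18.0 zmax 0.0537
eye side 207 rect [0.6927 0.0029] [0.0353 0.0368] 29.0 circ [0.6938 0.0016] 20.3 zmax 0.0549
obj top 231 rect [ 0.5627 -0.299 ] [0.0269 0.0261] 76.2 circ [ 0.5638 -0.2986] 14.2 zmax 0.0489
obj side 124 rect [ 0.5615 -0.2926] [0.0254 0.022 ] 42.8 circ [ 0.5626 -0.2943] 14.1 zmax 0.0496
dim top 1901 rect [ 0.4755 -0.1728] [0.06   0.0804] 12.8 circ [ 0.4756 -0.1728] 48.7 zmax 0.0457
dim side 950 rect [ 0.4757 -0.1672] [0.0611 0.0843] 12.6 circ [ 0.4755 -0.1677] 50.2 zmax 0.047
cap top 218 rect [0.481  0.0392] [0.0269 0.0262] 82.9 circ [0.4815 0.0393] 13.9 zmax 0.0119
cap side 146 rect [0.4626 0.0219] [0.0848 0.0299] 48.5 circ [0.4583 0.0252] 43.1 zmax 0.0133
tw top 355 rect [0.7873 0.0179] [0.1107 0.123 ] 11.4 circ [0.7903 0.0198] 63.6 zmax 0.0092
tw side 280 rect [0.7943 0.0223] [0.1304 0.128 ] 43.7 circ [0.7917 0.0199] 69.7 zmax 0.0099
```

>>> arm_command --pt "0.045 -0.017 0 0 0 7 0" --pt "0.09 -0.034 0 0 0 14 0" --pt "0.135 -0.051 0 0 0 21.6 0" --pt "0.18 -0.068 0 0 0 21.6 0" --pt "0.225 -0.085 0 0 0 21.6 0"

```text
time: 0.6
tcp_pos: [0.3997, -0.3945, 0.25]
ee_rot: [-3.141, 0.001, 0.0]
force: [0.5, -0.5, -0.6]
grip_width: 0.0856
finger_force: 0.0
```

>>> arm_command --pt "0.02 -0.045 0 0 0 0 0" --pt "0.04 -0.09 0 0 0 0 0" --pt "0.06 -0.135 0 0 0 0 0" --pt "0.08 -0.18 0 0 0 0 0" --pt "0.1 -0.225 0 0 0 0 0"

```text
time: 1.1
tcp_pos: [0.499, -0.1691, 0.2501]
ee_rot: [-3.141, 0.001, 0.001]
force: [-0.3, -1.5, 0.2]
grip_width: 0.0855
finger_force: 0.0
```

>>> arm_command --pt "0.01 -0.048 0 0 0 0 0" --pt "0.02 -0.096 0 0 0 0 0" --pt "0.03 -0.144 0 0 0 0 0" --pt "0.04 -0.192 0 0 0 0 0" --pt "0.05 -0.24 0 0 0 0 0"

```text
time: 1.6
tcp_pos: [0.5486, 0.071, 0.2501]
ee_rot: [-3.142, 0.0, 0.001]
force: [0.7, -0.0, -0.2]
grip_width: 0.0853
finger_force: 0.0
```

>>> arm_command --pt "0.0 -0.048 0 0 0 0 0" --pt "0.0 -0.096 0.02 0 0 0 0" --pt "0.0 -0.144 0.04 0 0 0 0" --pt "0.01 -0.192 0.06 0 0 0 0" --pt "0.025 -0.22 0.08 0 0 0 0"

```text
time: 2.1
tcp_pos: [0.5728, 0.2918, 0.1697]
ee_rot: [-3.141, -0.002, 0.001]
force: [0.9, -0.9, -0.2]
grip_width: 0.0853
finger_force: 0.0
```

```bash
cat > w.py <<'E'
from h import *
import sys
# usage: w.py name  [x y rad zlo zhi]...
def circ(P,x,y,r,a,b):
    X=P.reshape(-1,3);m=(np.hypot(X[:,0]-x,X[:,1]-y)<r)&(X[:,2]>a)&(X[:,2]<b)
    X=np.ascontiguousarray(X[m].astype(np.float32))
    if len(X)<5: print("few",len(X));return
    XY=np.ascontiguousarray(X[:,:2])
    c,q=cv2.minEnclosingCircle(XY);rr=cv2.minAreaRect(XY)
    print(len(X),"circ",np.round(c,4),round(q*1e3,1),"rect",np.round(rr[0],4),np.round(rr[1],4),round(rr[2],1),"z",np.percentile(X[:,2],[5,50,95]).round(4))
if __name__=="__main__":
    s=env.observe();im,P,T=cloud("wrist");print(s["time"],np.round(s["tcp_pos"],4),s["grip_width"])
    if sys.argv[1]!="-":save(sys.argv[1],im)
    np.savez("w",P=P,im=im)
    a=list(map(float,sys.argv[2:]))
    for i in range(0,len(a),5):circ(P,*a[i:i+5])
    X=P.reshape(-1,3);m=np.hypot(X[:,0]-s["tcp_pos"][0],X[:,1]-s["tcp_pos"][1])<.1
    z=X[m,2];print("table",np.median(z[abs(z)<.006]))
E
python3 w.py w1 .575 .2935 .045 .008 .02
python3 - <<'E'
from h import *
d=np.load('w.npz');P=d['P'].reshape(-1,3);m=P[:,2]>.1
print(m.sum(),P[m].min(0),P[m].max(0))
E
```

```text
2.1 [0.5728 0.2918 0.1697] 0.08533094552993935
5597 circ [0.5751 0.2951] 31.2 rect [0.5752 0.2952] [0.0615 0.0608] 2.3 z [0.0107 0.0119 0.013 ]
table -0.00010917441996910471
56961 [0.55903284 0.2176796  0.16267711] [0.59262458 0.3667009  0.24561062]
```

View pics/w1.png

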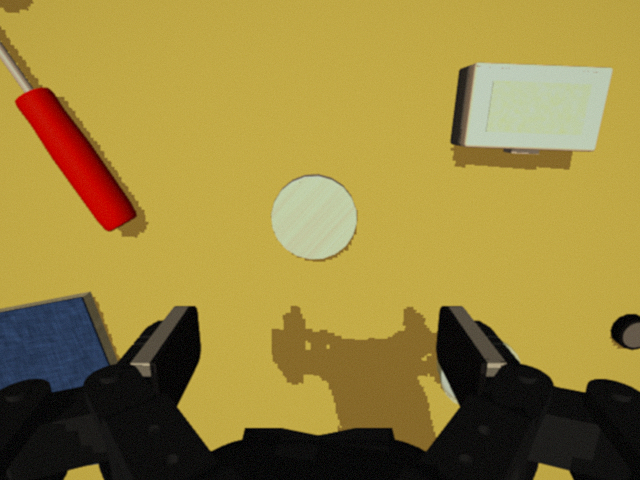

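Wrist view shows the disc at (314,218), midway between the open fingers; the box is up right, and the blue cloth is clear of the grasp.

>>> arm_command --pt "0.0023 -0.0033 0.04 0 0 0 0.15" --pt "0.0023 -0.0033 0.08 0 0 0 0.15" --pt "0.0023 -0.0033 0.12 0 0 0 0.15" --pt "0.0023 -0.0033 0.12 0 0 0 0.15" --pt "0.0023 -0.0033 0.12 0 0 0 0.15"

```text
time: 2.65
tcp_pos: [0.5756, 0.2918, 0.0501]
ee_rot: [3.141, -0.001, -0.003]
force: [0.1, 0.5, 0.4]
grip_width: 0.0727
finger_force: 0.0
```

```bash
python3 w.py w2 .575 .2935 .045 .008 .02
python3 - <<'E'
from h import *
d=np.load('w.npz');P=d['P'].reshape(-1,3);s=env.observe();m=P[:,2]>.028
print(m.sum(),np.nanpercentile(P[m,2],[0,.2,1])-s["tcp_pos"][2])
E
```

```text
2.65 [0.5756 0.2918 0.0501] 0.07273917771470734
14547 circ [0.5754 0.295 ] 31.2 rect [0.5754 0.2952] [0.0619 0.0609] 4.8 z [0.0109 0.0119 0.0128]
table -0.00010484713270897394
67050 [-0.02363153 -0.02319849 -0.02163161]
```

Run:
```python
from h import *
for i in range(5):
    s=env.observe();print(s["time"],np.round(s["tcp_pos"],4));snapshot("wrist")
d=np.load('w.npz');P=d['P'].reshape(-1,3)
m=(P[:,2]>.02)&(P[:,2]<.08)&(abs(P[:,0]-.575)<.012)
print(np.histogram(P[m,2],np.arange(.02,.08,.004)))
```

```text
2.7 [0.577  0.2923 0.0516]
2.75 [0.5777 0.2927 0.0525]
2.8 [0.578  0.2928 0.0529]
2.85 [0.578  0.2928 0.0529]
2.9 [0.5777 0.2927 0.0528]
(array([   0,    0,    0,    0,   39,  321,  573,  726,  817,  856,  957,
       1039, 1046,  825]), array([0.02 , 0.024, 0.028, 0.032, 0.036, 0.04 , 0.044, 0.048, 0.052,
       0.056, 0.06 , 0.064, 0.068, 0.072, 0.076]))
```

>>> arm_command --pt "0 0 0 0 0 0 0.15" --pt "0 0 0 0 0 0 0.15" --pt "0 0 0 0 0 0 0.15"

```text
time: 3.25
tcp_pos: [0.5762, 0.2922, 0.0506]
ee_rot: [-3.141, 0.0, -0.0]
force: [-0.6, -0.6, 0.2]
grip_width: 0.0725
finger_force: 0.0
```

```bash
python3 - <<'E'
from h import *
s=env.observe();print(s["time"],np.round(s["tcp_pos"],4),s["ee_rot"],s["joint_pos"],s["qvel"])
E
python3 w.py w3 .575 .2935 .045 .008 .02;python3 - <<'E'
from h import *
d=np.load('w.npz');P=d['P'].reshape(-1,3)
m=(P[:,2]>.025)&(P[:,2]<.2)
for sgn in(-1,1):
  k=m&(sgn*(P[:,1]-.2935)>.02)&(P[:,2]<.048);X=P[k];print(np.percentile(X,[1,50,99],axis=0).round(4))
E
```

```text
3.25 [0.5762 0.2922 0.0506] [-3.14139616e+00  2.00316209e-04 -4.40889559e-04] [3.62504363e-01 6.40817325e-01 1.58107930e+00 1.05795021e-04
 9.19363907e-01 1.93336409e+00] [0.00153555 0.00553225 0.00194676 0.00050221 0.00065015 0.00069138]
3.25 [0.5762 0.2922 0.0506] 0.07250721590218076
14432 circ [0.5752 0.295 ] 31.2 rect [0.5754 0.2953] [0.0616 0.061 ] 0.5 z [0.0108 0.0119 0.0128]
table -0.00010664138071866947
[[0.5706 0.1812 0.0253]
 [0.6481 0.1944 0.0317]
 [0.676  0.2561 0.0471]]
[[0.5645 0.3283 0.0398]
 [0.5788 0.3287 0.0452]
 [0.5866 0.3399 0.0479]]
```

>>> arm_command --pt "-0.001 -0.0028 0.015 0 0 0 0.15" --pt "-0.001 -0.0028 0.028 0 0 0 0.15" --pt "-0.001 -0.0028 0.034 0 0 0 0.15" --pt "-0.001 -0.0028 0.034 0 0 0 0.15" --pt "-0.001 -0.0028 0.034 0 0 0 0.15"

```text
time: 3.8
tcp_pos: [0.5749, 0.2949, 0.0157]
ee_rot: [3.141, -0.0, -0.001]
force: [1.3, -0.5, -0.3]
grip_width: 0.0728
finger_force: 0.0
```

>>> arm_command --pt "0 0 0 0 0 0 0.5" --pt "0 0 0 0 0 0 0.5" --pt "0 0 0 0 0 0 0.5" --pt "0 0 0 0 0 0 0.5" --pt "0 0 0 0 0 0 0.5"

```text
time: 4.3
tcp_pos: [0.5758, 0.2953, 0.0173]
ee_rot: [-3.141, 0.0, -0.002]
force: [-0.5, 0.1, 5.8]
grip_width: 0.0584
finger_force: 64.6
```

>>> arm_command --pt "0 0 -0.02 0 0 0 0.5" --pt "0 0 -0.05 0 0 0 0.5" --pt "0 0 -0.08 0 0 0 0.5" --pt "0 0 -0.08 0 0 0 0.5"

```text
time: 4.7
tcp_pos: [0.578, 0.2961, 0.1005]
ee_rot: [-3.139, 0.0, -0.011]
force: [1.9, -0.2, -0.2]
grip_width: 0.0585
finger_force: 64.5
```

```bash
python3 w.py w4 .65 .155 .07 .027 .04 .451 .162 .06 .012 .03 .575 .295 .05 .05 .1
```

```text
4.7 [0.578  0.2961 0.1005] 0.05852843944145234
12730 circ [0.6509 0.1704] 37.5 rect [0.65  0.171] [0.0576 0.0529] 88.3 z [0.0304 0.032  0.0333]
1250 circ [0.4506 0.1683] 27.8 rect [0.4465 0.1676] [0.0337 0.0544] 7.7 z [0.0182 0.0197 0.0207]
22701 circ [0.5836 0.2961] 43.0 rect [0.58   0.2935] [0.0619 0.0682] 37.6 z [0.0933 0.095  0.0962]
table -0.00010730550386178761
```

View pics/w4.png

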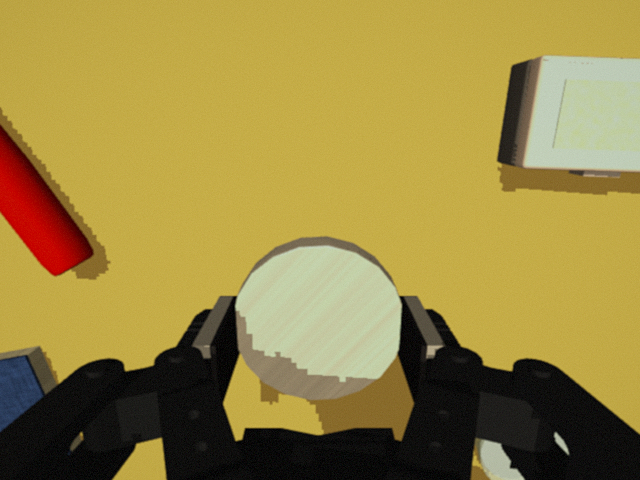

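Disc is held, centred between pads (about (320,313)), level.

>>> arm_command --pt "-0.005 0.03 -0.03 0 0 0 0.5" --pt "-0.012 0.065 -0.06 0 0 0 0.5" --pt "-0.02 0.1 -0.09 0 0 0 0.5" --pt "-0.025 0.137 -0.1 0 0 0 0.5" --pt "-0.025 0.137 -0.1 0 0 0 0.5"

```text
time: 5.25
tcp_pos: [0.5495, 0.1543, 0.1968]
ee_rot: [3.14, -0.005, 0.0]
force: [-0.1, 1.0, -0.9]
grip_width: 0.0584
finger_force: 65.1
```

```bash
cat > disc.py <<'E'
from h import *
from scipy.optimize import least_squares
# held-disc centre relative to TCP from wrist depth: rim fit in far (x+) half
s=env.observe();im,P,T=cloud("wrist");t=s["tcp_pos"];M=R.from_rotvec(s["ee_rot"]).as_matrix()
L=(P.reshape(-1,3)-t)@M
m=(abs(L[:,1])<.027)&(L[:,2]>.002)&(L[:,2]<.009)&(abs(L[:,0])<.045)
X=L[m]; b=np.round(X[:,1]/.001)
E=np.array([[X[b==k,0].max(),k*.001] for k in np.unique(b) if (b==k).sum()>5])
r=least_squares(lambda p:np.hypot(E[:,0]-p[0],E[:,1]-p[1])-.031,[0,0],loss="soft_l1",f_scale=.0005)
print("disc in tool",r.x,np.abs(r.fun).mean(),"top z",np.median(X[:,2]),"near side",X[:,0].min(), "tilt",np.polyfit(X[:,0],X[:,2],1)[0],np.polyfit(X[:,1],X[:,2],1)[0])
E
python3 w.py w5 .65 .155 .07 .027 .04 .451 .162 .06 .012 .03; python3 disc.py
```

```text
5.25 [0.5495 0.1543 0.1968] 0.05839437763504137
10042 circ [0.6505 0.1567] 47.9 rect [0.6497 0.1567] [0.0842 0.0522] 88.3 z [0.0307 0.0321 0.0334]
few 0
table -0.00010394617109948934
disc in tool [-8.43993985e-05 -5.10465900e-05] 0.00012079823496781268 top z 0.005458892407758733 near side -0.031189769171052636 tilt 0.0033683481507262225 0.0006352851593465144
```

View pics/w5.png

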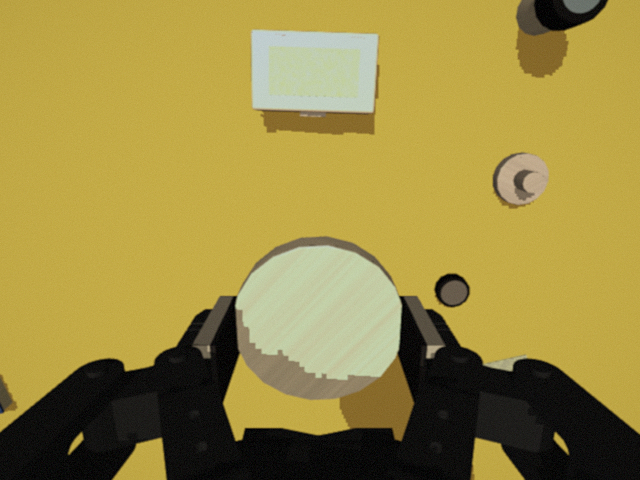

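Disc sits on TCP to 0.1 mm; box (315,70), small disc (521,180) and cap (453,290) are as expected.

>>> arm_command --pt "0.0013 -0.0055 0.04 0 0 0 0.5" --pt "0.0013 -0.0055 0.08 0 0 0 0.5" --pt "0.0013 -0.0055 0.12 0 0 0 0.5" --pt "0.0013 -0.0055 0.165 0 0 0 0.5" --pt "0.0013 -0.0055 0.165 0 0 0 0.5"

```text
time: 5.85
tcp_pos: [0.5455, 0.1638, 0.0245]
ee_rot: [3.14, 0.001, -0.021]
force: [-1.7, 0.4, -1.1]
grip_width: 0.0583
finger_force: 65.2
```

>>> arm_command --pt "0 0 0 0 0 0 0.5" --pt "0 0 0 0 0 0 0.5" --pt "0 0 0 0 0 0 0.5"

```text
time: 6.15
tcp_pos: [0.5532, 0.1641, 0.0336]
ee_rot: [-3.141, -0.0, -0.007]
force: [0.4, -0.2, -0.6]
grip_width: 0.0585
finger_force: 65.2
```

>>> arm_command --pt "0 0 0 0 0 0 0.5" --pt "0 0 0 0 0 0 0.5" --pt "0 0 0 0 0 0 0.5" --pt "0 0 0 0 0 0 0.5"

```text
time: 6.55
tcp_pos: [0.5515, 0.1635, 0.0317]
ee_rot: [-3.141, 0.0, -0.001]
force: [0.3, 0.4, -1.1]
grip_width: 0.0581
finger_force: 65.2
```

>>> arm_command --pt "-0.0005 0.0037 0.005 0 0 0 0.5" --pt "-0.0005 0.0037 0.01 0 0 0 0.5" --pt "-0.0005 0.0037 0.01 0 0 0 0.5" --pt "-0.0005 0.0037 0.01 0 0 0 0.5" --pt "-0.0005 0.0037 0.01 0 0 0 0.5"

```text
time: 7.05
tcp_pos: [0.5509, 0.1599, 0.0212]
ee_rot: [-3.141, 0.0, 0.0]
force: [-0.6, -0.4, -0.8]
grip_width: 0.058
finger_force: 65.2
```

```bash
python3 -c "
from h import *
for i in range(3):
  s=env.observe();print(np.round(s['tcp_pos'],4),s['force']);snapshot('wrist')
"
```

```text
[0.5509 0.1599 0.0212] [-0.55506144 -0.37281217 -0.81445482]
[0.551  0.1599 0.0213] [-0.47325633  0.38720242 -0.79040881]
[0.551  0.1599 0.0214] [-0.46379755 -0.1972949  -0.14626979]
```

>>> arm_command --pt "0 0 0.002 0 0 0 0.5" --pt "0 0 0.0036 0 0 0 0.5" --pt "0 0 0.0036 0 0 0 0.5" --pt "0 0 0.0036 0 0 0 0.5"

```text
time: 7.6
tcp_pos: [0.5508, 0.1598, 0.0176]
ee_rot: [-3.142, 0.0, 0.0]
force: [0.2, -0.0, -1.7]
grip_width: 0.058
finger_force: 65.2
```

>>> arm_command --pt "0 0 0.0007 0 0 0 0.5" --pt "0 0 0.0007 0 0 0 0" --pt "0 0 0.0007 0 0 0 0" --pt "0 0 0.0007 0 0 0 0" --pt "0 0 0.0007 0 0 0 0"

```text
time: 8.1
tcp_pos: [0.551, 0.1599, 0.0171]
ee_rot: [-3.141, 0.0, -0.0]
force: [0.2, -0.5, -0.9]
grip_width: 0.0856
finger_force: 0.0
```

>>> arm_command --pt "0 0 -0.02 0 0 0 0" --pt "0 0 -0.06 0 0 0 0" --pt "0 0 -0.1 0 0 0 0" --pt "0 0 -0.14 0 0 0 0" --pt "0 0 -0.14 0 0 0 0"

```text
time: 8.6
tcp_pos: [0.5548, 0.1605, 0.1627]
ee_rot: [-3.14, 0.0, -0.016]
force: [0.2, 0.3, -0.0]
grip_width: 0.0854
finger_force: 0.0
```

```bash
python3 w.py - .551 .16 .05 .008 .02 .65 .155 .07 .030 .04 .582 .0 .05 .007 .013 .582 .0 .05 .02 .04
python3 - <<'E'
from h import *
import sys
sys.argv=['']
from w import circ
im,P,T=cloud("top")
for a in((.551,.16,.05,.008,.02),(.65,.155,.07,.030,.04),(.451,.162,.06,.015,.03),(.582,0,.045,.007,.013),(.582,0,.045,.02,.04)):circ(P,*a)
E
```

```text
8.6 [0.5548 0.1605 0.1627] 0.08539828600773788
5745 circ [0.551  0.1598] 31.0 rect [0.5511 0.1598] [0.061  0.0612] 3.4 z [0.0107 0.0119 0.013 ]
12519 circ [0.6507 0.1569] 47.8 rect [0.6507 0.1568] [0.0839 0.0499] 88.1 z [0.0308 0.0321 0.0334]
1899 circ [ 0.5756 -0.0036] 20.6 rect [ 0.5758 -0.0037] [0.0398 0.0393] 73.9 z [0.0085 0.0098 0.0111]
552 circ [ 0.5758 -0.0036] 8.5 rect [ 0.5762 -0.0036] [0.0167 0.0151] 89.8 z [0.0212 0.0256 0.027 ]
table -9.829755861684442e-05
736 circ [0.5505 0.1582] 30.7 rect [0.5488 0.159 ] [0.0594 0.0561] 52.0 z [0.0092 0.0112 0.0134]
1247 circ [0.6506 0.1551] 47.5 rect [0.6503 0.1552] [0.0834 0.0499] 88.3 z [0.0303 0.0317 0.0337]
1232 circ [0.4511 0.1618] 31.9 rect [0.451  0.1618] [0.0628 0.0625] 39.3 z [0.0173 0.0195 0.0216]
324 circ [ 0.5762 -0.0051] 19.9 rect [ 0.5761 -0.005 ] [0.0383 0.0385] 13.0 z [0.0075 0.0095 0.0115]
72 circ [ 0.576 -0.005] 8.0 rect [ 0.5757 -0.0052] [0.0143 0.0144] 34.1 z [0.0223 0.0252 0.027 ]
```

>>> arm_command --pt "0.006 0.04 0 0 0 0 0.5" --pt "0.012 0.085 0.01 0 0 0 0.5" --pt "0.018 0.13 0.02 0 0 0 0.5" --pt "0.0245 0.1637 0.04 0 0 0 0.5" --pt "0.0245 0.1637 0.06 0 0 0 0.5"

```text
time: 9.2
tcp_pos: [0.5756, -0.008, 0.0949]
ee_rot: [3.141, -0.006, -0.001]
force: [0.1, 1.4, 1.0]
grip_width: 0.0426
finger_force: 0.0
```

>>> arm_command --pt "0 0 0.01 0 0 0 0.5" --pt "0 0 0.02 0 0 0 0.5" --pt "0 0 0.02 0 0 0 0.5" --pt "0 0 0.02 0 0 0 0.5" --pt "0 0 0.02 0 0 0 0.5"

```text
time: 9.7
tcp_pos: [0.5759, -0.0033, 0.0777]
ee_rot: [3.142, 0.001, 0.002]
force: [-0.5, -0.6, 0.4]
grip_width: 0.043
finger_force: 0.0
```

```bash
python3 w.py - .576 -.004 .026 .007 .013 .576 -.004 .02 .02 .035;  python3 - <<'E'
from h import *
d=np.load('w.npz');P=d['P'].reshape(-1,3);s=env.observe();print(np.round(s["tcp_pos"],4))
for g in(1,-1):
  m=(abs(P[:,0]-.576)<.012)&(g*(P[:,1]+.0036)>.018)&(abs(P[:,1])<.06)&(P[:,2]>.03);X=P[m];print(len(X),np.percentile(X,[1,50],axis=0).round(4))
E
```

```text
9.7 [ 0.5759 -0.0033  0.0777] 0.04299318764383754
3470 circ [ 0.5758 -0.0037] 20.1 rect [ 0.5758 -0.0037] [0.0392 0.0393] 30.9 z [0.0087 0.0098 0.0109]
921 circ [ 0.5759 -0.0037] 8.0 rect [ 0.576  -0.0037] [0.0153 0.0157] 48.4 z [0.0219 0.0257 0.0268]
table -0.00012928133795120367
[ 0.576  -0.0034  0.0778]
20282 [[0.565  0.018  0.0673]
 [0.5851 0.0427 0.118 ]]
19320 [[ 0.565  -0.0596  0.067 ]
 [ 0.5845 -0.0485  0.1175]]
```

>>> arm_command --pt "0 0.0003 0.02 0 0 0 0.5" --pt "0 0.0003 0.035 0 0 0 0.5" --pt "0 0.0003 0.045 0 0 0 0.5" --pt "0 0.0003 0.046 0 0 0 0.5" --pt "0 0.0003 0.046 0 0 0 0.5"

```text
time: 10.25
tcp_pos: [0.5756, -0.0041, 0.0313]
ee_rot: [-3.142, 0.0, -0.0]
force: [0.2, -0.4, -0.4]
grip_width: 0.0427
finger_force: 0.0
```

>>> arm_command --pt "0 0 0 0 0 0 0.5" --pt "0 0 0 0 0 0 0.5"

```text
time: 10.45
tcp_pos: [0.576, -0.0042, 0.0317]
ee_rot: [3.142, -0.0, 0.002]
force: [0.5, 0.2, -0.2]
grip_width: 0.0424
finger_force: 0.0
```

>>> arm_command --pt "0 0 0 0 0 0 1" --pt "0 0 0 0 0 0 1" --pt "0 0 0 0 0 0 1" --pt "0 0 0 0 0 0 1" --pt "0 0 0 0 0 0 1"

```text
time: 10.95
tcp_pos: [0.5757, -0.0043, 0.0316]
ee_rot: [3.142, -0.0, 0.001]
force: [-1.3, -0.9, 5.8]
grip_width: 0.0132
finger_force: 58.5
```

>>> arm_command --pt "0 0 -0.02 0 0 0 1" --pt "0 0 -0.05 0 0 0 1" --pt "-0.005 -0.03 -0.07 0 0 0 1" --pt "-0.01 -0.07 -0.07 0 0 0 1" --pt "-0.0185 -0.11 -0.07 0 0 0 1"

```text
time: 11.45
tcp_pos: [0.5579, 0.1066, 0.1021]
ee_rot: [-3.141, 0.003, -0.004]
force: [-0.2, 0.5, -0.9]
grip_width: 0.013
finger_force: 58.6
```

>>> arm_command --pt "-0.0065 -0.045 0 0 0 0 1" --pt "-0.0065 -0.054 0 0 0 0 1" --pt "-0.0065 -0.054 0.02 0 0 0 1" --pt "-0.0065 -0.054 0.03 0 0 0 1" --pt "-0.0065 -0.054 0.03 0 0 0 1"

```text
time: 11.95
tcp_pos: [0.5489, 0.159, 0.0694]
ee_rot: [3.141, -0.001, -0.006]
force: [-1.3, -0.8, 0.0]
grip_width: 0.0134
finger_force: 58.7
```

>>> arm_command --pt "0 0 0 0 0 0 1" --pt "0 0 0 0 0 0 1" --pt "0 0 0 0 0 0 1" --pt "0 0 0 0 0 0 1" --pt "0 0 0 0 0 0 1"

```text
time: 12.45
tcp_pos: [0.5507, 0.1597, 0.0714]
ee_rot: [-3.141, 0.001, -0.001]
force: [-0.3, -0.2, -1.5]
grip_width: 0.0132
finger_force: 58.7
```

```bash
python3 w.py w6 .551 .16 .05 .008 .016 .551 .16 .024 .04 .056
```

```text
12.45 [0.5507 0.1597 0.0714] 0.013202016214017682
6087 circ [0.5511 0.16  ] 31.1 rect [0.5579 0.16  ] [0.0481 0.0613] 0.8 z [0.0107 0.0118 0.0128]
3503 circ [0.5508 0.1596] 20.4 rect [0.5524 0.1611] [0.0358 0.0389] 56.5 z [0.0434 0.0495 0.0523]
table -9.769033276799122e-05
```

View pics/w6.png

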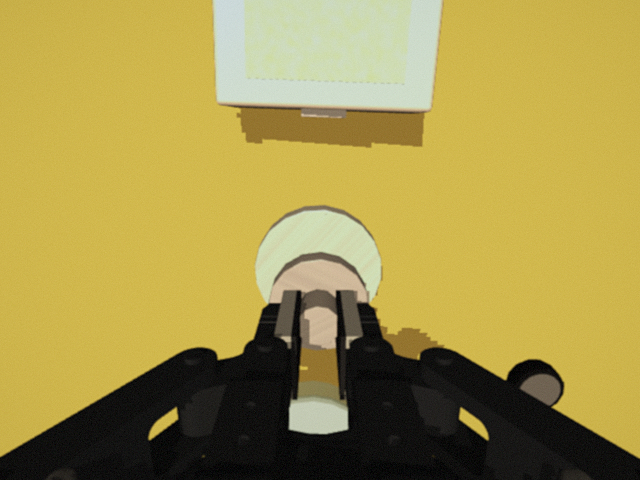

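```bash
cat > tilt.py <<'E'
from h import *
d=np.load('w.npz');P=d['P'].reshape(-1,3)
m=(np.hypot(P[:,0]-.551,P[:,1]-.16)<.019)&(P[:,0]>.560)&(P[:,2]>.042)&(P[:,2]<.054)
X=P[m];A=np.c_[X[:,:2]-[.551,.16],np.ones(len(X))]
for _ in range(5):
    c=np.linalg.lstsq(A,X[:,2],rcond=None)[0];k=abs(A@c-X[:,2])<.0015;A,X=A[k],X[k]
print(len(X),c)
E
python3 tilt.py
```

```text
1472 [-0.00639855  0.0006332   0.04967227]
```

Small disc is held level over the large one (disc (318,262), held (320,280)).

>>> arm_command --pt "0.0003 -0.0001 0.012 0 0 0 1" --pt "0.0003 -0.0001 0.02 0 0 0 1" --pt "0.0003 -0.0001 0.025 0 0 0 1" --pt "0.0003 -0.0001 0.025 0 0 0 1" --pt "0.0003 -0.0001 0.025 0 0 0 1"

```text
time: 13.0
tcp_pos: [0.5505, 0.1599, 0.0456]
ee_rot: [3.142, -0.0, -0.001]
force: [0.3, 0.0, -0.5]
grip_width: 0.0131
finger_force: 58.7
```

>>> arm_command --pt "0 0 0 0 0 0 1" --pt "0 0 0.0015 0 0 0 1" --pt "0 0 0.0022 0 0 0 1" --pt "0 0 0.0022 0 0 0 1"

```text
time: 13.4
tcp_pos: [0.5507, 0.1599, 0.0439]
ee_rot: [-3.141, 0.0, -0.0]
force: [0.0, 0.8, 0.1]
grip_width: 0.0134
finger_force: 58.7
```

>>> arm_command --pt "0 0 0.0003 0 0 0 0.5" --pt "0 0 0.0003 0 0 0 0.5" --pt "0 0 0.0003 0 0 0 0.5" --pt "0 0 0.0003 0 0 0 0.4"

```text
time: 13.8
tcp_pos: [0.5507, 0.1599, 0.0436]
ee_rot: [-3.141, 0.0, -0.0]
force: [0.3, -0.6, -0.7]
grip_width: 0.0514
finger_force: 0.0
```

>>> arm_command --pt "0 0 -0.02 0 0 0 0.3" --pt "0 0 -0.05 0 0 0 0" --pt "0 0 -0.09 0 0 0 0" --pt "0 0 -0.11 0 0 0 0" --pt "0 0 -0.11 0 0 0 0"

```text
time: 14.3
tcp_pos: [0.5531, 0.1604, 0.157]
ee_rot: [-3.14, 0.0, -0.011]
force: [0.2, 0.5, -0.6]
grip_width: 0.0855
finger_force: 0.0
```

```bash
python3 w.py - .551 .16 .05 .008 .016 .551 .16 .025 .019 .025 .551 .16 .02 .033 .045
python3 - <<'E'
from w import *
im,P,T=cloud("top");save("top2",cv2.resize(im[180:400,150:560],None,fx=1.9,fy=1.9))
for a in((.693,-.002,.05,.042,.06),(.563,-.299,.05,.03,.06),(.4755,-.172,.07,.02,.06),(.65,.155,.07,.03,.04)):circ(P,*a)
E
```

```text
14.3 [0.5531 0.1604 0.157 ] 0.085545823579578
3301 circ [0.5509 0.1598] 31.0 rect [0.5511 0.16  ] [0.0612 0.0608] 2.2 z [0.0107 0.0118 0.013 ]
2086 circ [0.5509 0.1598] 20.0 rect [0.551 0.16 ] [0.0389 0.0392] 26.1 z [0.0207 0.0218 0.023 ]
496 circ [0.5509 0.1597] 8.2 rect [0.5511 0.1598] [0.0153 0.0154] 47.9 z [0.0357 0.0377 0.0389]
table -0.00012450129306268432
359 circ [ 0.6928 -0.0027] 17.9 rect [ 0.6925 -0.0033] [0.0337 0.035 ] 82.5 z [0.0471 0.0515 0.0539]
221 circ [ 0.5627 -0.2992] 13.8 rect [ 0.5621 -0.2987] [0.026  0.0249] 82.5 z [0.0322 0.0389 0.0486]
1895 circ [ 0.4761 -0.1723] 48.5 rect [ 0.4755 -0.1726] [0.06   0.0806] 12.7 z [0.0296 0.0414 0.0457]
1230 circ [0.6512 0.1547] 46.6 rect [0.6502 0.1551] [0.0837 0.0499] 88.2 z [0.0303 0.0317 0.0337]
```

>>> arm_command --pt "0.03 0.035 0 0 0 -6 0" --pt "0.06 0.07 0 0 0 -12.7 0" --pt "0.09 0.105 0 0 0 -12.7 0" --pt "0.12 0.14 0 0 0 -12.7 0" --pt "0.1415 0.1615 0 0 0 -12.7 0"

```text
time: 14.9
tcp_pos: [0.6928, -0.0045, 0.1511]
ee_rot: [3.123, 0.345, -0.004]
force: [0.3, 0.4, -0.9]
grip_width: 0.0851
finger_force: 0.0
```

>>> arm_command --pt "0 0 0 0 0 0 0.2" --pt "0 0 0 0 0 0 0.2" --pt "0 0 0 0 0 0 0.2" --pt "0 0 0 0 0 0 0.2"

```text
time: 15.3
tcp_pos: [0.6908, -0.0004, 0.1528]
ee_rot: [-3.121, -0.349, 0.003]
force: [-0.5, 1.2, 0.6]
grip_width: 0.0688
finger_force: 0.0
```

```bash
python3 w.py w7 .693 -.002 .05 .045 .06; python3 -c "
from h import *
s=env.observe();print(s['tcp_pos'],s['joint_pos'].round(2),R.from_rotvec(s['ee_rot']).as_matrix()[:,0])"
```

```text
15.3 [ 6.908e-01 -4.000e-04  1.528e-01] 0.06878839458092635
2826 circ [ 0.6931 -0.0018] 18.0 rect [ 0.6933 -0.0017] [0.0349 0.0353] 38.9 z [0.0502 0.052  0.0533]
table -9.996786894850285e-05
[ 6.91104750e-01 -4.09036327e-04  1.53164349e-01] [-0.1   0.58  1.4   0.    1.17  1.25] [ 0.97528324  0.22095518 -0.00118564]
```

View pics/w7.png

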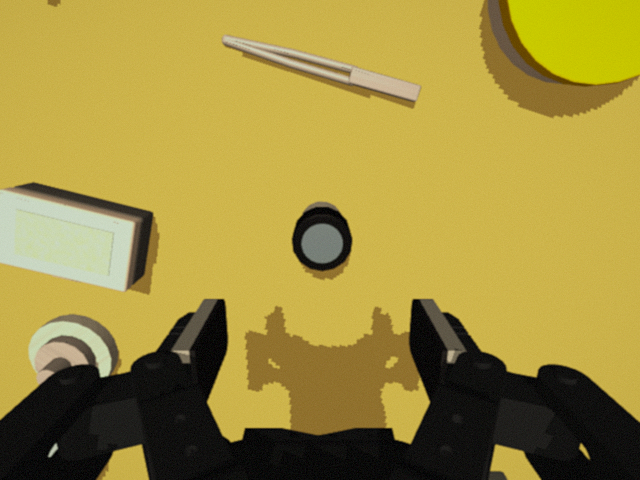

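Eyepiece is centred at (322,238) between the open fingers; tweezers and box are clear.

>>> arm_command --pt "0.0018 0.0017 0.04 0 0 0 0.3" --pt "0.0018 0.0017 0.07 0 0 0 0.3" --pt "0.0018 0.0017 0.08 0 0 0 0.3" --pt "0.0018 0.0017 0.08 0 0 0 0.3" --pt "0.0018 0.0017 0.08 0 0 0 0.3"

```text
time: 15.85
tcp_pos: [0.695, -0.0026, 0.0747]
ee_rot: [3.122, 0.348, 0.002]
force: [0.2, -0.0, -0.0]
grip_width: 0.0598
finger_force: 0.0
```

>>> arm_command --pt "0 0 0 0 0 0 0.3" --pt "0 0 0.01 0 0 0 0.3" --pt "0 0 0.02 0 0 0 0.3" --pt "0 0 0.02 0 0 0 0.3" --pt "0 0 0.02 0 0 0 0.3"

```text
time: 16.35
tcp_pos: [0.6937, -0.0029, 0.0528]
ee_rot: [-3.122, -0.347, 0.002]
force: [-0.0, -0.2, -0.3]
grip_width: 0.0601
finger_force: 0.0
```

>>> arm_command --pt "-0.0003 -0.0013 0.006 0 0 0 0.3" --pt "-0.0003 -0.0013 0.012 0 0 0 0.3" --pt "-0.0003 -0.0013 0.012 0 0 0 0.3" --pt "-0.0003 -0.0013 0.012 0 0 0 0.3"

```text
time: 16.75
tcp_pos: [0.6935, -0.0016, 0.0412]
ee_rot: [-3.122, -0.347, 0.001]
force: [0.2, -0.7, -0.7]
grip_width: 0.0595
finger_force: 0.0
```

>>> arm_command --pt "0 0 0 0 0 0 0.8" --pt "0 0 0 0 0 0 0.8" --pt "0 0 0 0 0 0 0.8" --pt "0 0 0 0 0 0 0.8" --pt "0 0 0 0 0 0 0.8"

```text
time: 17.25
tcp_pos: [0.6942, -0.0017, 0.042]
ee_rot: [3.122, 0.347, 0.002]
force: [0.5, -0.2, 3.3]
grip_width: 0.0348
finger_force: 59.7
```

>>> arm_command --pt "0 0 -0.02 0 0 0 0.8" --pt "0 0 -0.05 0 0 0 0.8" --pt "0 0 -0.08 0 0 0 0.8" --pt "-0.03 0.02 -0.1 0 0 0 0.8" --pt "-0.07 0.04 -0.1 0 0 0 0.8"

```text
time: 17.75
tcp_pos: [0.6374, -0.0564, 0.1448]
ee_rot: [3.12, 0.35, 0.012]
force: [-0.0, -1.4, -0.8]
grip_width: 0.0343
finger_force: 59.8
```

>>> arm_command --pt "-0.045 0.016 -0.01 0 0 0 0.8" --pt "-0.09 0.032 -0.03 0 0 0 0.8" --pt "-0.135 0.048 -0.05 0 0 0 0.8" --pt "-0.18 0.064 -0.06 0 0 0 0.8" --pt "-0.225 0.079 -0.06 0 0 0 0.8"

```text
time: 18.25
tcp_pos: [0.4313, -0.1837, 0.2029]
ee_rot: [3.12, 0.348, 0.004]
force: [0.7, -0.9, -1.6]
grip_width: 0.0345
finger_force: 59.9
```

>>> arm_command --pt "0 0 0 0 0 0 0.8" --pt "0 0 0 0 0 0 0.8" --pt "0 0 0 0 0 0 0.8" --pt "0 0 0 0 0 0 0.8" --pt "0 0 0 0 0 0 0.8"

```text
time: 18.75
tcp_pos: [0.4329, -0.182, 0.2013]
ee_rot: [-3.122, -0.35, 0.0]
force: [0.3, 0.6, -0.9]
grip_width: 0.0345
finger_force: 59.9
```

```bash
python3 w.py w8 .4755 -.172 .06 .030 .06 .4755 -.172 .06 .042 .047
python3 - <<'E'
from h import *
s=env.observe();t=s["tcp_pos"];M=R.from_rotvec(s["ee_rot"]).as_matrix();print(t)
P=np.load('w.npz')['P'].reshape(-1,3);L=(P-t)@M
m=(abs(L[:,1])<.016)&(abs(L[:,0])<.03)&(L[:,2]<.0)&(L[:,2]>-.02)
X=L[m]
print(len(X),np.percentile(X,[1,50,99],axis=0).round(4))
k=abs(X[:,2]-np.median(X[:,2]))<.004
print(cv2.minEnclosingCircle(np.ascontiguousarray(X[k][:,:2].astype(np.float32))))
E
```

```text
18.75 [ 0.4329 -0.182   0.2013] 0.034466903125665485
9423 circ [ 0.4753 -0.1716] 48.3 rect [ 0.4752 -0.1716] [0.0596 0.08  ] 12.8 z [0.031  0.0428 0.0457]
5132 circ [ 0.4884 -0.1686] 41.6 rect [ 0.4774 -0.171 ] [0.055  0.0793] 12.8 z [0.0424 0.0439 0.0457]
table -0.00010042088563516627
[ 0.4327714  -0.18202336  0.2012664 ]
8983 [[-0.0165 -0.0154 -0.0116]
 [ 0.0027 -0.0001 -0.01  ]
 [ 0.0168  0.0153 -0.0009]]
((-0.000491445476654917, -9.029352077050135e-05), 0.01823362149298191)
```

View pics/w8.png

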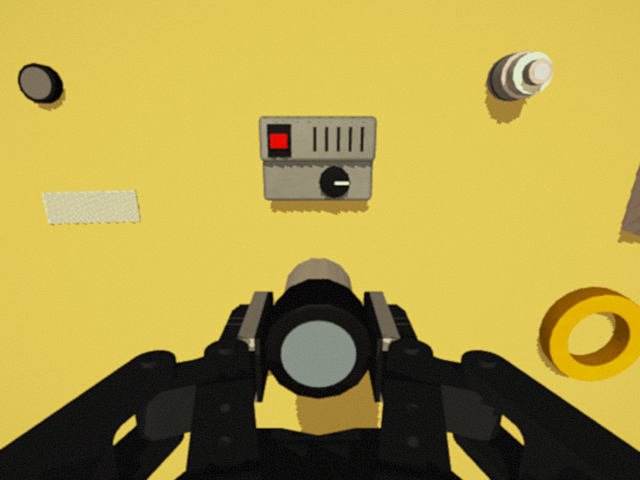

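Eyepiece held upright at (318,350); dimmer seen square at (318,158), switch left, dial to the robot; objective at (520,76).

>>> arm_command --pt "0.04 0 0 0 0 0 0.8" --pt "0.08 0 0 0 0 0 0.8" --pt "0.1166 0 0.02 0 0 0 0.8" --pt "0.1166 -0.0005 0.06 0 0 0 0.8" --pt "0.1166 -0.0005 0.09 0 0 0 0.8"

```text
time: 19.3
tcp_pos: [0.5472, -0.1554, 0.1097]
ee_rot: [-3.122, -0.351, -0.0]
force: [-0.6, 0.4, -0.4]
grip_width: 0.0346
finger_force: 59.8
```

>>> arm_command --pt "0 0 0.03 0 0 0 0.8" --pt "0 0 0.05 0 0 0 0.8" --pt "0 0 0.05 0 0 0 0.8" --pt "0 0 0.05 0 0 0 0.8" --pt "0 0 0.05 0 0 0 0.8"

```text
time: 19.8
tcp_pos: [0.5469, -0.1567, 0.0627]
ee_rot: [3.121, 0.348, 0.003]
force: [-0.1, -0.0, -0.5]
grip_width: 0.0344
finger_force: 59.9
```

>>> arm_command --pt "0 0 0 0 0 0 0.8" --pt "0 0 0 0 0 0 0.8" --pt "0 0 0 0 0 0 0.8"

```text
time: 20.1
tcp_pos: [0.5461, -0.1566, 0.0623]
ee_rot: [3.122, 0.347, 0.002]
force: [-0.3, -0.4, -0.9]
grip_width: 0.0345
finger_force: 59.9
```

>>> arm_command --pt "0.0005 -0.0009 0.01 0 0 0 0.8" --pt "0.0005 -0.0009 0.018 0 0 0 0.8" --pt "0.0005 -0.0009 0.018 0 0 0 0.8" --pt "0.0005 -0.0009 0.018 0 0 0 0.8" --pt "0.0005 -0.0009 0.018 0 0 0 0.8"

```text
time: 20.6
tcp_pos: [0.5457, -0.1553, 0.0431]
ee_rot: [-3.122, -0.347, 0.001]
force: [-0.7, -0.4, -0.4]
grip_width: 0.0342
finger_force: 60.0
```

>>> arm_command --pt "0 0 0.001 0 0 0 0.8" --pt "0 0 0.0025 0 0 0 0.8" --pt "0 0 0.0025 0 0 0 0.8" --pt "0 0 0.0025 0 0 0 0.8"

```text
time: 21.0
tcp_pos: [0.5461, -0.1555, 0.042]
ee_rot: [3.122, 0.347, 0.001]
force: [-2.6, 1.1, 9.1]
grip_width: 0.0347
finger_force: 60.9
```

>>> arm_command --pt "0 0 -0.0007 0 0 0 0.8" --pt "0 0 -0.0007 0 0 0 0.3" --pt "0 0 -0.0007 0 0 0 0.3" --pt "0 0 -0.0007 0 0 0 0.3" --pt "0 0 -0.0007 0 0 0 0.3"

```text
time: 21.5
tcp_pos: [0.546, -0.1554, 0.0416]
ee_rot: [-3.122, -0.347, 0.0]
force: [0.3, 0.5, -0.4]
grip_width: 0.0601
finger_force: 0.0
```

>>> arm_command --pt "0 0 -0.01 0 0 0 0.3" --pt "0 0 -0.04 0 0 0 0.3" --pt "0 0 -0.08 0 0 0 0.3" --pt "0 0 -0.12 0 0 0 0.1" --pt "0 0 -0.12 0 0 0 0.1"

```text
time: 22.0
tcp_pos: [0.5497, -0.157, 0.1679]
ee_rot: [3.117, 0.347, 0.015]
force: [1.7, -1.1, 0.5]
grip_width: 0.0768
finger_force: 0.0
```

```bash
python3 w.py w9 .546 -.155 .05 .045 .06 .562 -.297 .04 .028 .055
python3 - <<'E'
from w import *
im,P,T=cloud("top")
for a in((.546,-.157,.03,.045,.06),(.563,-.299,.05,.03,.06),(.4755,-.172,.055,.02,.06)):circ(P,*a)
E
```

```text
22.0 [ 0.5497 -0.157   0.1679] 0.07680628249782706
2481 circ [ 0.5296 -0.1596] 34.2 rect [ 0.5303 -0.1592] [0.0664 0.0352] 13.1 z [0.0502 0.0521 0.0532]
1472 circ [ 0.5626 -0.2977] 14.0 rect [ 0.5633 -0.2964] [0.0248 0.0265] 65.5 z [0.0306 0.0383 0.0488]
table -0.00011113598865342134
116 circ [ 0.5378 -0.1563] 15.3 rect [ 0.5375 -0.1568] [0.0237 0.0234] 48.6 z [0.0497 0.0517 0.0537]
few 0
1866 circ [ 0.4807 -0.167 ] 48.9 rect [ 0.4877 -0.1701] [0.085  0.0807] 13.0 z [0.0295 0.0416 0.0459]
```

>>> arm_command --pt "-0.003 0.03 0 0 0 -8.5 0.1" --pt "-0.006 0.06 0 0 0 -17 0.1" --pt "-0.009 0.09 0 0 0 -25.5 0.1" --pt "-0.012 0.12 0 0 0 -34 0.1" --pt "-0.015 0.142 0 0 0 -42 0.1"

```text
time: 22.6
tcp_pos: [0.5617, -0.2985, 0.1598]
ee_rot: [-2.785, -1.449, 0.002]
force: [0.3, 0.7, 0.3]
grip_width: 0.0769
finger_force: 0.0
```

>>> arm_command --pt "0 0 0 0 0 -8 0.2" --pt "0 0 0 0 0 -16 0.2" --pt "0 0 0 0 0 -24 0.2" --pt "0 0 0 0 0 -32 0.2" --pt "0 0 0 0 0 -40 0.2"

```text
time: 23.1
tcp_pos: [0.5613, -0.2966, 0.1596]
ee_rot: [-2.12, -2.314, 0.001]
force: [-0.4, 0.4, -0.1]
grip_width: 0.0683
finger_force: 0.0
```

>>> arm_command --pt "0 0 0 0 0 -8 0.3" --pt "0 0 0 0 0 -8 0.3" --pt "0 0 0 0 0 -8 0.3" --pt "0 0 0 0 0 -8 0.3" --pt "0 0 0 0 0 -8 0.3"

```text
time: 23.6
tcp_pos: [0.5624, -0.2972, 0.1614]
ee_rot: [-1.964, -2.451, -0.0]
force: [-0.0, -0.3, 0.5]
grip_width: 0.06
finger_force: 0.0
```

```bash
python3 w.py w9 .562 -.297 .04 .030 .055 .562 -.297 .04 .018 .055
python3 - <<'E'
from w import *
s=env.observe();M=R.from_rotvec(s["ee_rot"]).as_matrix();print(s["tcp_pos"],M.round(3),s["joint_pos"].round(2),s["grip_width"])
print("to obj in tool",M.T@(np.array([.5626,-.2975,.02])-s["tcp_pos"]))
im,P,T=cloud("top")
for a in((.546,-.157,.026,.045,.06),(.4755,-.172,.052,.02,.06),(.4755,-.172,.045,.042,.06)):circ(P,*a)
E
```

```text
23.6 [ 0.5624 -0.2972  0.1614] 0.05999216098295794
1371 circ [ 0.5626 -0.2976] 13.6 rect [ 0.5629 -0.2976] [0.0263 0.0263] 7.2 z [0.0356 0.0385 0.0489]
1819 circ [ 0.5628 -0.2976] 15.9 rect [ 0.5622 -0.2964] [0.0312 0.0291] 25.2 z [0.0243 0.0379 0.0487]
table -8.06955257664499e-05
[ 0.56246022 -0.297262    0.16152399] [[-0.218  0.976 -0.   ]
 [ 0.976  0.218  0.   ]
 [ 0.    -0.    -1.   ]] [-0.59  0.5   1.52  0.    1.12 -0.81] 0.05975722501515672
to obj in tool [-3.07883342e-04  1.12195419e-04  1.41523881e-01]
389 circ [ 0.5457 -0.1564] 17.9 rect [ 0.5455 -0.1564] [0.0344 0.0345] 81.4 z [0.0493 0.0516 0.0536]
1898 circ [ 0.4751 -0.1728] 48.6 rect [ 0.4755 -0.1728] [0.0601 0.0805] 12.8 z [0.0294 0.0415 0.0458]
862 circ [ 0.4886 -0.1693] 40.2 rect [ 0.4782 -0.1719] [0.0539 0.0795] 12.3 z [0.0423 0.0439 0.0471]
```

View pics/w9.png

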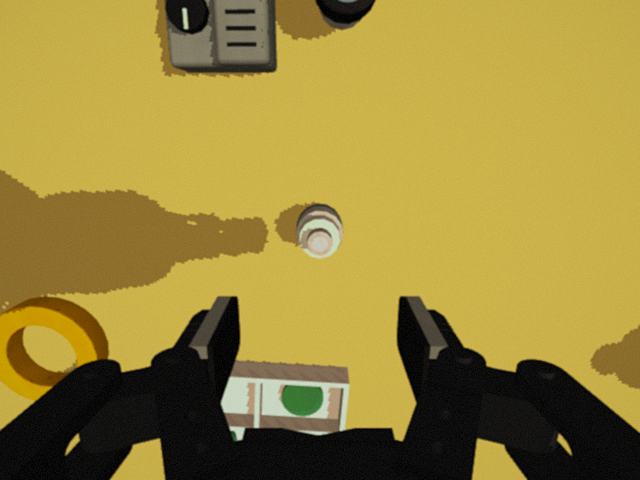

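Objective centred at (320,233) between the fingers; tray well behind.

>>> arm_command --pt "-0.0003 0 0.04 0 0 0 0.3" --pt "-0.0003 0 0.08 0 0 0 0.3" --pt "-0.0003 0 0.11 0 0 0 0.3" --pt "-0.0003 0 0.11 0 0 0 0.3" --pt "-0.0003 0 0.11 0 0 0 0.3"

```text
time: 24.2
tcp_pos: [0.5626, -0.2976, 0.0518]
ee_rot: [-1.962, -2.452, -0.0]
force: [0.7, -0.8, 0.7]
grip_width: 0.0598
finger_force: 0.0
```

>>> arm_command --pt "0 0 0 0 0 0 0.3" --pt "0 0 0.015 0 0 0 0.3" --pt "0 0 0.028 0 0 0 0.3" --pt "0 0 0.028 0 0 0 0.3" --pt "0 0 0.028 0 0 0 0.3"

```text
time: 24.7
tcp_pos: [0.5621, -0.2972, 0.023]
ee_rot: [-1.961, -2.452, 0.0]
force: [-1.4, -0.1, -0.5]
grip_width: 0.0594
finger_force: 0.0
```

>>> arm_command --pt "0 0 0 0 0 0 0.8" --pt "0 0 0 0 0 0 0.8" --pt "0 0 0 0 0 0 0.8" --pt "0 0 0 0 0 0 0.8" --pt "0 0 0 0 0 0 0.8"

```text
time: 25.2
tcp_pos: [0.563, -0.2979, 0.0243]
ee_rot: [1.962, 2.452, 0.0]
force: [0.3, 1.3, 5.1]
grip_width: 0.0305
finger_force: 59.4
```

>>> arm_command --pt "0 0 -0.02 0 0 0 0.8" --pt "0 0 -0.05 0 0 0 0.8" --pt "0 0 -0.09 0 0 0 0.8" --pt "0 0 -0.13 0 0 0 0.8" --pt "0.04 -0.01 -0.14 0 0 0 0.8"

```text
time: 25.7
tcp_pos: [0.5495, -0.2663, 0.1688]
ee_rot: [1.956, 2.44, 0.001]
force: [0.5, 0.5, -0.2]
grip_width: 0.0298
finger_force: 59.5
```

>>> arm_command --pt "0.045 -0.01 0 0 0 0 0.8" --pt "0.09 -0.02 0 0 0 0 0.8" --pt "0.135 -0.035 0 0 0 0 0.8" --pt "0.1826 -0.048 0 0 0 0 0.8" --pt "0.1826 -0.048 0 0 0 0 0.8"

```text
time: 26.2
tcp_pos: [0.4509, -0.0878, 0.1625]
ee_rot: [-1.953, -2.449, 0.002]
force: [0.0, -0.6, -1.3]
grip_width: 0.03
finger_force: 59.5
```

>>> arm_command --pt "0 0 0.03 0 0 0 0.8" --pt "0 0 0.06 0 0 0 0.8" --pt "0 0 0.08 0 0 0 0.8" --pt "0 0 0.08 0 0 0 0.8" --pt "0 0 0.08 0 0 0 0.8"

```text
time: 26.7
tcp_pos: [0.457, -0.0933, 0.0836]
ee_rot: [-1.962, -2.452, 0.001]
force: [0.9, 0.3, -2.1]
grip_width: 0.0303
finger_force: 59.6
```

```bash
python3 w.py w10 .481 .04 .03 .005 .02
python3 - <<'E'
from h import *
s=env.observe();t=s["tcp_pos"];M=R.from_rotvec(s["ee_rot"]).as_matrix();print(t,M[:,0])
P=np.load('w.npz')['P'].reshape(-1,3);L=(P-t)@M
m=(abs(L[:,1])<.0125)&(abs(L[:,0])<.03)&(L[:,2]<-.002)&(L[:,2]>-.035)
X=L[m];print(len(X),np.percentile(X,[1,50,99],axis=0).round(4))
k=X[:,2]<-.022
print(X[k].mean(0),cv2.minEnclosingCircle(np.ascontiguousarray(X[k][:,:2].astype(np.float32))),np.percentile(X[k][:,2],[10,50]))
E
```

```text
26.7 [ 0.457  -0.0933  0.0836] 0.030276517820792295
1360 circ [0.4819 0.0373] 13.3 rect [0.4828 0.0329] [0.0264 0.011 ] 10.9 z [0.0072 0.0101 0.0115]
table -6.744540268219246e-05
[ 0.45768574 -0.09351134  0.08424251] [-2.19564003e-01  9.75598061e-01 -2.70302675e-04]
6016 [[-0.0072 -0.0121 -0.0244]
 [ 0.0059 -0.0008 -0.0136]
 [ 0.0138  0.011  -0.0027]]
[ 0.00105984 -0.0012523  -0.02318975] ((0.0004912746953777969, -0.0007278615958057344), 0.00851233396679163) [-0.0239715  -0.02316284]
```

View pics/w10.png

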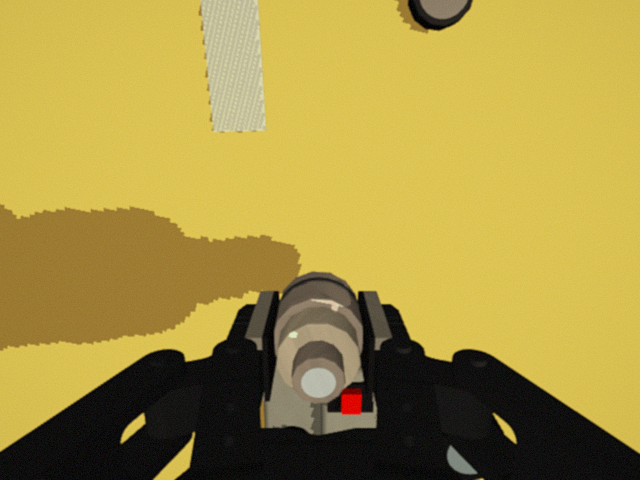

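Objective held upright at (320,340), dimmer behind it; strip and cap clear ahead.

>>> arm_command --pt "0.0003 0 0.02 0 0 0 0.8" --pt "0.0003 0 0.04 0 0 0 0.8" --pt "0.0003 0 0.055 0 0 0 0.8" --pt "0.0003 0 0.055 0 0 0 0.8" --pt "0.0003 0 0.055 0 0 0 0.8"

```text
time: 27.25
tcp_pos: [0.4578, -0.0932, 0.0296]
ee_rot: [1.962, 2.452, 0.001]
force: [-0.9, 0.1, -1.1]
grip_width: 0.0302
finger_force: 59.6
```

>>> arm_command --pt "0 0 0 0 0 0 0.8" --pt "0 0 0 0 0 0 0.8"

```text
time: 27.45
tcp_pos: [0.4579, -0.0932, 0.0297]
ee_rot: [1.961, 2.452, 0.001]
force: [-0.1, -1.0, -0.7]
grip_width: 0.0298
finger_force: 59.6
```

>>> arm_command --pt "0.0004 0 0.003 0 0 0 0.8" --pt "0.0004 0 0.005 0 0 0 0.8" --pt "0.0004 0 0.0055 0 0 0 0.8" --pt "0.0004 0 0.0055 0 0 0 0.8"

```text
time: 27.85
tcp_pos: [0.4573, -0.0925, 0.0242]
ee_rot: [1.962, 2.453, 0.001]
force: [-2.1, 1.6, 14.4]
grip_width: 0.0293
finger_force: 61.6
```

>>> arm_command --pt "0 0 0 0 0 0 0.8" --pt "0 0 0 0 0 0 0.3" --pt "0 0 0 0 0 0 0.3" --pt "0 0 0 0 0 0 0.3" --pt "0 0 0 0 0 0 0.3"

```text
time: 28.35
tcp_pos: [0.4569, -0.0924, 0.023]
ee_rot: [-1.962, -2.453, 0.0]
force: [0.1, -1.2, -0.5]
grip_width: 0.0597
finger_force: 0.0
```

>>> arm_command --pt "0 0 -0.015 0 0 0 0.3" --pt "0 0 -0.05 0 0 0 0.3" --pt "0 0 -0.09 0 0 0 0.3" --pt "0 0 -0.13 0 0 0 0.3" --pt "0 0 -0.17 0 0 0 0.3"

```text
time: 28.85
tcp_pos: [0.4565, -0.0923, 0.1946]
ee_rot: [-1.962, -2.453, 0.0]
force: [1.0, -0.3, -1.0]
grip_width: 0.0598
finger_force: 0.0
```

>>> arm_command --pt "-0.05 0 -0.02 0 0 0 0.3" --pt "-0.1 0 -0.04 0 0 0 0.3" --pt "-0.15 0 -0.05 0 0 0 0.3" --pt "-0.2 0 -0.05 0 0 0 0.3" --pt "-0.25 0 -0.05 0 0 0 0.3"

```text
time: 29.35
tcp_pos: [0.5104, -0.3302, 0.2437]
ee_rot: [1.962, 2.453, 0.0]
force: [1.3, -0.2, 0.2]
grip_width: 0.0599
finger_force: 0.0
```

Run:
```python
from w import *
im,P,T=cloud("top");save("top3",cv2.resize(im[120:400,130:560],None,fx=1.8,fy=1.8))
for a in((.546,-.157,.026,.045,.06),(.4755,-.172,.052,.02,.06),(.457,-.094,.03,.018,.055),(.457,-.094,.03,.043,.055),(.481,.039,.03,.005,.02),(.551,.159,.025,.019,.025),(.551,.159,.05,.009,.015),(.65,.155,.06,.03,.04),(.451,.162,.05,.015,.03)):circ(P,*a)
s=env.observe();print(s["tcp_pos"])
```

```text
388 circ [ 0.5454 -0.1564] 18.0 rect [ 0.5457 -0.1562] [0.0343 0.0347] 80.0 z [0.0493 0.0516 0.054 ]
1898 circ [ 0.4754 -0.1727] 48.6 rect [ 0.4755 -0.1728] [0.06   0.0805] 12.9 z [0.0293 0.0415 0.0459]
310 circ [ 0.457  -0.0941] 16.0 rect [ 0.4576 -0.0941] [0.0311 0.0303] 83.0 z [0.0241 0.0372 0.0488]
79 circ [ 0.4568 -0.0941] 7.6 rect [ 0.4576 -0.0942] [0.0144 0.0139] 82.6 z [0.0457 0.0473 0.0495]
218 circ [0.4816 0.0395] 13.9 rect [0.481  0.0392] [0.0269 0.0263] 83.4 z [0.0075 0.0096 0.0118]
344 circ [0.5509 0.1584] 19.9 rect [0.5503 0.1584] [0.0383 0.0381] 38.8 z [0.0196 0.0214 0.0234]
559 circ [0.5504 0.158 ] 31.3 rect [0.5507 0.1582] [0.0605 0.0598] 39.0 z [0.0095 0.0113 0.0135]
1237 circ [0.6497 0.1553] 47.1 rect [0.6504 0.1554] [0.0836 0.0495] 88.4 z [0.0303 0.0317 0.0338]
1235 circ [0.4508 0.1622] 32.3 rect [0.4511 0.1617] [0.0627 0.0623] 40.7 z [0.0174 0.0195 0.0218]
[ 0.51246996 -0.33874108  0.24355784]
```

View pics/top3.png

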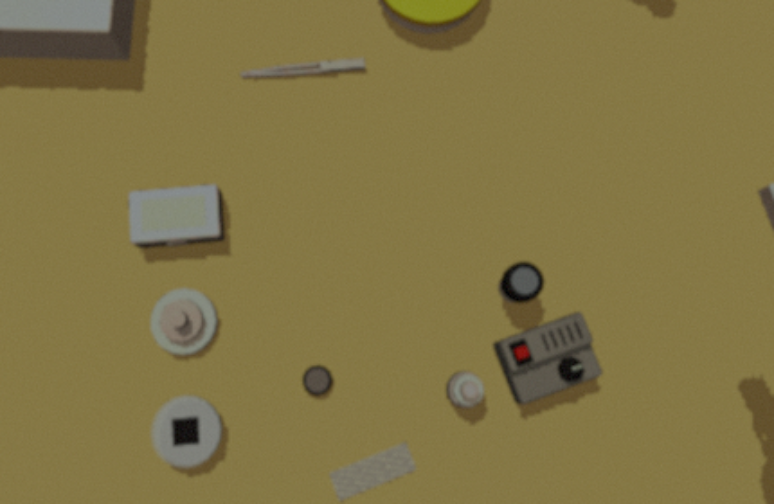

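Stack at (184,320) sits between box and dish. Eyepiece (522,283) is behind the dimmer, and objective (466,390) is at its switch end. Cap and tweezers are unmoved.

```bash
python3 -c "
from rig import finish_job
print(finish_job())"
```

```text
the job is handed in; nothing more can be done
None
```

The job is handed in, placed in the order you asked. In the last top-camera measurement the two discs, the eyepiece and the objective were all within about 1 mm of their intended spots. The lens cap measured unmoved and the tweezers look untouched. It took about 29 s of the 96 s, and the judge's result was not shown.

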